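Open the coffee money box with its key and hold the latch back

TASK

Open the blue coffee money box on the trolley: lift the black dust cap off its lock and set it upright in the round cap rest beside the lock, then take the blue-headed key out of its stand, push it right home in the lock (its pins are sticky, so work the key a little) and only then turn it a quarter turn clockwise, so that the hatch springs up. Finish while still holding the key turned against the lock's return spring, so that the latch stays back while I take the coins out. Leave the cup and the two jars standing where they are.

Things in the scene. Friction and masses are not known exactly. Their poses are not given: they have to be found in the camera images.
- coin_box: blue steel coffee money box, 160 x 200 x 60 mm, screwed down. Origin: centre of its underside; z up, x from its front (lock side) to its hinge side, y along its 200 mm length. The front half of its flat top (deck) is fixed and carries the lock at x -45, y +35 mm and the cap rest at x -45, y -45 mm; the back half (x 0 to +80 mm) is the hatch, hinged at x +80 mm.
- lock_face (a point): keyhole, under the dust cap: point on the lock's vertical axis in the top of its round steel collar (28 mm diameter, 8 mm above the deck, 68 mm above the trolley top); the box's axes. A bore of 14 mm diameter, 22 mm deep, with a slot for the key's rib, 6 mm wide, reaching 11 mm from the axis on the box's -x side. The rib can turn only when it is below the 6 mm face plate: key right home.
- cap_rest (a point): cap rest: a grey, shallow round dish fixed on the deck, inner diameter 42 mm, outer 47 mm, wall 7 mm high above the deck. This point is the centre of its inner floor, 1.5 mm above the deck.
- dust_cap: loose black dust cap with fine ribs round it, 36 mm diameter, 26 mm high, 25 g; its lower 6.5 mm is hollow (31 mm bore) and sits loosely over the lock's collar, the lower rim 1.5 mm above the deck. Origin: centre of its lower rim, z up.
- key_stand: dark wooden key stand, 56 x 50 x 40 mm with a 66 x 60 x 6 mm foot, fixed; origin: centre of its underside, z up. The key stands upright in the socket in its top, held by its shoulder, 23 mm deep.
- key: round steel key, 28 to 56 g, 70 mm long. Origin: centre of the lower tip; z up to its head, x towards the rib. Shank 12 mm diameter, lowest 5 mm bevelled; rib 4 mm wide on the +x side, 2 to 14.5 mm above the tip, reaching 10 mm from the axis; shoulder of 20 mm diameter, 23 to 26 mm above the tip (1 mm above the lock face when home). In the lock the rib (key's +x) points to the box's -x.
- key_grip (a point): middle of the key's head, 53 mm above its tip, the key's axes. The head is a blue plastic plate 28 mm wide (x), 9 mm thick (y) and 34 mm high (36 to 70 mm above the tip): grip it across its thickness.
- lock_plug (a joint): angle of the lock's plug, rad: 0 at rest, growing as the key is turned clockwise seen from above, stop at 1.5. A spring turns it back (about 0.02 N m at rest, 0.09 N m at the stop). The key has 0.12 to 0.2 rad of play in it. At about 1.1 rad the latch lets go of the hatch. From 10 mm depth on, two sticky spring pins resist by up to about 20 N, less if the key is turned to and fro by 0.05 rad as it goes down.
- hatch (a joint): opening angle of the hatch, rad: 0 shut, 0.24 sprung up (its free edge, at the box's x = 0, rises 19 mm)
- jam_jar: jar with a golden lid and red jam, 63 mm diameter, 90 mm high, loose; leave alone. Origin: centre of its underside
- honey_jar: jar with a silver lid and honey, 58 mm diameter, 85 mm high, loose; leave alone. Origin: centre of its underside
- cup: white plastic drinking cup, 70 mm diameter, 82 mm high, loose; leave alone. Origin: centre of its underside

How it is judged:
By the outcome, as a careful person would: the job done as asked, in the order asked, and still so for the second after the job is handed in, while the arm keeps its last pose, push and grip.
It also fails if it takes over 62 s, if anything falls off the work surface, if the arm or the gripper's body presses on something with over 40 N, if the wrist force passes 120 N, or if a joint passes its speed limit or range.

ROBOT

A 7-joint arm with a two-finger parallel gripper is mounted at the origin on a cart in front of the work surface, level with it; the furniture and walls round the work are solid. World frame = base frame: x ahead of the robot, y to its left, z up, the work surface at z = 0. Lengths are in m, angles in rad, forces in N, time in s.
With the tool pointing down it reaches from about 0.35 to 0.9 m from the base axis. Payload 8.1 kg.
Tool frame: the origin (TCP) lies on the centre line of the jaws, within the pads' length; the fingertips stand 19 mm ahead of it and the grasp point (between the pads) is the TCP; z points along the fingers, y is the direction in which the jaws open and shut (so a half turn about z gives the same grasp; the last joint's range is limited). The gripper opens to 92 mm and grips with 3 to 60 N. Pads are 19 mm wide; open, the fingers measure 130 mm over their backs; the gripper's body (75 mm by 190 mm) begins 47 mm behind the grasp point.
Start: joints at [1.117, 0.434, 0.025, 1.573, -0.012, 1.134, -0.075], TCP at [0.215, -0.587, 0.246] pointing down, gripper open.
Joint ranges: [-2.62, 2.62], [-0.44, 2.09], [-1.27, 1.32], [0.08, 2.57], [-1.32, 4.46], [0.12, 2], [-2.74, 2.74]. Speed limits (rad/s): [2.22, 2.22, 3.01, 3.01, 3.14, 3.14, 3.14].

INTERFACE

Orientations are given as a rotation vector (axis times angle).
In Python, from cell import monitor, imaging, workorder, outline_of gives the robot as it stands.
- The arm moves only by the tool move_arm, never from a script. Its argument "series" is a list of rows, each a list of 6 numbers: the shift along the world's x, y, z in cm, then the turn, a rotation vector about the world's x, y, z in degrees. A call has 1 to 8 rows; each row shifts and turns the commanded pose from where the row before left it; what a row does not reach is not made up. A row lasts 1/10 s, in which the tool goes at most 50 mm and 8.59 degrees, less where a joint would pass 70% of its speed; a pose out of reach is approached as far as the arm can. A call with a gripper value outside its range is refused whole. "grip" is the opening, from 0 (shut) to 1 (fully open), set as the call begins (left out, the last holds). The fingers move at their own pace and stop on an object; "force" is the grip in N (left out, the last holds). Time passes only in rows, so rows that do not move let the fingers close. It gives the time, the measured TCP pose, the force and the opening at its end, in the units of the state.
- monitor.observe(): the state, without advancing time (a new reading comes with each control period).
- imaging.get_image(name): name is "side" or "top"; returns a dict with "color" (420x560x3 uint8, red, green, blue), "fx", "fy", "cx", "cy" (pixels), "rvec" (rotation vector, rad) and "tvec" (3), from world to camera coordinates, as OpenCV has them. Camera axes: x right, y down, z forward; pixel columns grow to the right and rows downward; lengths in m; the calibration is good to about 2 mm. A picture is of the moment at which its call begins. There is no depth.
- workorder.sign_off(): hands the job in, once; it reports no verdict.
Trained networks look in the newest picture that a camera, given by its name, has taken for a name from the list of things; names that differ only in an ending like _2 or _b are one class to them, and where a whole thing is asked for, a point or a joint stands for the part that bears it (a point fixed in the world has none). Each returns a list of dicts, best first, with "p" (0 to 1); they miss things now and then, are a little off and sometimes report something else, mostly with a low value. They report only what shows in the picture. A call takes as long as a camera call.
- outline_of(camera, thing): "mask" (420x560 bool, what is visible of it) and "rect" ([left, top, width, height] in pixels, round what is visible of it).
The state is a dict: "clock": time; "joints": joint angles; "dq": joint speeds; "joint_efforts": joint torques, N m; "position": TCP position; "ee_rot": TCP orientation; "force": force on the tool from outside, world axes, zero at the start; "ft_torque": the same for the moment, N m; "width": opening from 0.0 (shut) to 1.0 (fully open).
Only numpy, scipy, OpenCV 4.12 (cv2) and the standard library are available. Lean on these libraries where they do the work, as an engineer would, in place of code of your own. Each camera call takes 0.05 s, during which the arm holds its last target. There are 200 camera calls.

## Working session

There is one attempt and no reset: what is moved stays moved. The work goes in short steps, Python scripts to look and compute and a tool call to move; the robot and the scene stay as the last step left them, time stands still between calls to the robot, and variables do not carry over. Pictures are saved under pics/ and viewed, about 8 in all and at most 12, crops included, and the job is handed in when it is done.

Besides the shell and the picture viewer there is one more tool, called after "Emit:" by a JSON object that holds its "api" and its "payload", one argument or row to a line. move_arm: Moves the arm, as the interface text tells. Its arguments: {"type":"object","properties":{"series":{"type":"array"},"grip":{"type":"number"},"force":{"type":"number"}},"required":["series"]}

```bash
mkdir -p pics; ls; cat > h.py <<'E'
import numpy as np, cv2, pickle
from cell import monitor, imaging, workorder, outline_of
def shot(n,tag):
    im=imaging.get_image(n); cv2.imwrite(f'pics/{tag}.png',im['color'][:,:,::-1]); pickle.dump(im,open(f'pics/{tag}.pkl','wb')); return im
def P(im):
    R=cv2.Rodrigues(np.array(im['rvec'],float))[0]; t=np.array(im['tvec'],float).reshape(3)
    K=np.array([[im['fx'],0,im['cx']],[0,im['fy'],im['cy']],[0,0,1.]]); return K,R,t
def ray(im,u,v):
    K,R,t=P(im); d=R.T@np.linalg.inv(K)@np.array([u,v,1.]); return -R.T@t,d/np.linalg.norm(d)
def atz(im,u,v,z):
    c,d=ray(im,u,v); return c+d*(z-c[2])/d[2]
def tri(a,pa,b,pb):
    c1,d1=ray(a,*pa);c2,d2=ray(b,*pb)
    s=np.linalg.lstsq(np.c_[d1,-d2],c2-c1,rcond=None)[0]
    p,q=c1+s[0]*d1,c2+s[1]*d2; return (p+q)/2,np.linalg.norm(p-q)
def proj(im,X):
    K,R,t=P(im); x=K@(R@np.array(X,float)+t); return x[:2]/x[2]
E
python3 - <<'E'
from h import *
a=shot('top','t0');b=shot('side','s0')
print(monitor.observe())
for im,n in((a,'top'),(b,'side')):
    print(n,ray(im,280,210),im['fx'])
    for th in['coin_box','lock_face','cap_rest','dust_cap','key_stand','key','key_grip','jam_jar','honey_jar','cup','hatch']:
        try:
            r=outline_of(n,th)
            print(th,[(round(float(o['p']),2),[int(x) for x in o['rect']]) for o in r[:2]])
        except Exception as e: print(th,e)
A=np.vstack([a['color'],b['color']])
cv2.imwrite('pics/ab.png',np.hstack([a['color'],b['color']])[:,:,::-1])
E
```

```text
pics
{'clock': 0.1, 'joints': array([ 1.1174073 ,  0.43515835,  0.02494378,  1.57395709, -0.01163835,
        1.13398362, -0.07511286]), 'dq': array([ 0.00063678, -0.0018641 , -0.00200283, -0.00134206, -0.00046383,
       -0.00072961,  0.00049571]), 'joint_efforts': array([ 3.83840001e-03, -6.69129539e+01,  9.88156423e-01, -3.15142965e+01,
       -6.05621492e-02,  3.75527667e-02,  1.00137031e-04]), 'position': array([ 0.21461793, -0.58656595,  0.24503889]), 'ee_rot': array([-3.09210819e+00, -5.47856315e-01,  4.92549248e-04]), 'force': array([ 0.07846041,  0.83937191, -0.12044749]), 'ft_torque': array([ 0.04716898, -0.03162291,  0.01539021]), 'width': 1.0013145188644759}
top (array([0.30899739, 0.42798144, 0.95874525]), array([ 0.14662906, -0.00771342, -0.98916147])) 478.444446444772
coin_box [(0.57, [227, 135, 93, 112])]
lock_face [(0.92, [232, 137, 89, 111])]
cap_rest [(0.68, [232, 136, 87, 107])]
dust_cap [(0.56, [290, 203, 20, 17]), (0.2, [311, 276, 41, 38])]
key_stand [(0.7, [346, 232, 16, 9]), (0.68, [332, 218, 38, 38])]
key [(0.49, [348, 231, 16, 9])]
key_grip []
jam_jar [(0.63, [230, 86, 36, 40]), (0.44, [349, 232, 14, 12])]
honey_jar [(0.71, [199, 118, 34, 41])]
cup [(0.73, [311, 278, 37, 36])]
hatch [(0.63, [235, 139, 44, 97])]
side (array([-0.12470243,  0.09420286,  0.62573758]), array([ 0.67901975,  0.36046714, -0.63952766])) 475.9528767664691
coin_box [(0.75, [206, 169, 130, 106])]
lock_face [(0.87, [203, 167, 129, 107])]
cap_rest [(0.63, [200, 166, 136, 107])]
dust_cap [(0.67, [274, 206, 18, 28])]
key_stand [(0.62, [294, 259, 46, 48])]
key [(0.91, [315, 248, 16, 30])]
key_grip [(0.66, [315, 248, 15, 27])]
jam_jar [(0.97, [274, 133, 33, 47])]
honey_jar [(0.71, [238, 142, 30, 44])]
cup [(0.87, [240, 272, 44, 62])]
hatch [(0.97, [206, 169, 93, 65])]
```

View pics/t0.png

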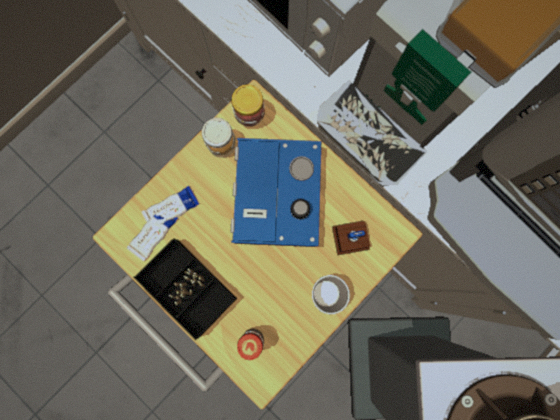

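View pics/s0.png

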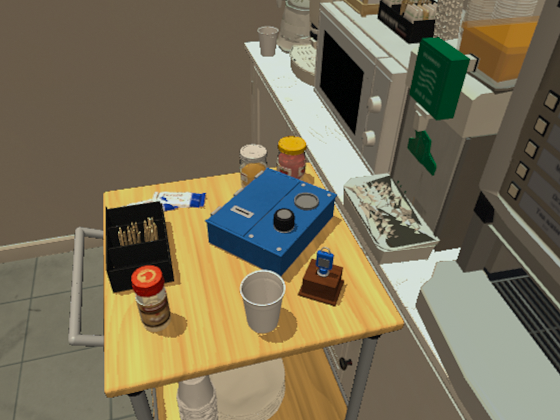

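Top view: box corners about (237,139), (320,140), (318,247), (232,244), cap on the lock at (301,208), rest at (301,168), stand and key at (351,237). The side view shows the same items, with the cap at (284,218) and the key at (323,262). Next I zoom both in.

```bash
python3 - <<'E'
from h import *
a=cv2.imread('pics/t0.png')[130:262,222:382];b=cv2.imread('pics/s0.png')[165:305,200:360]
cv2.imwrite('pics/c1.png',cv2.resize(a,None,fx=5,fy=4.5*1,interpolation=cv2.INTER_CUBIC)[:594])
cv2.imwrite('pics/c2.png',cv2.resize(b,None,fx=5,fy=4.2,interpolation=cv2.INTER_CUBIC))
E
```

```text
(no output)
```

View pics/c1.png

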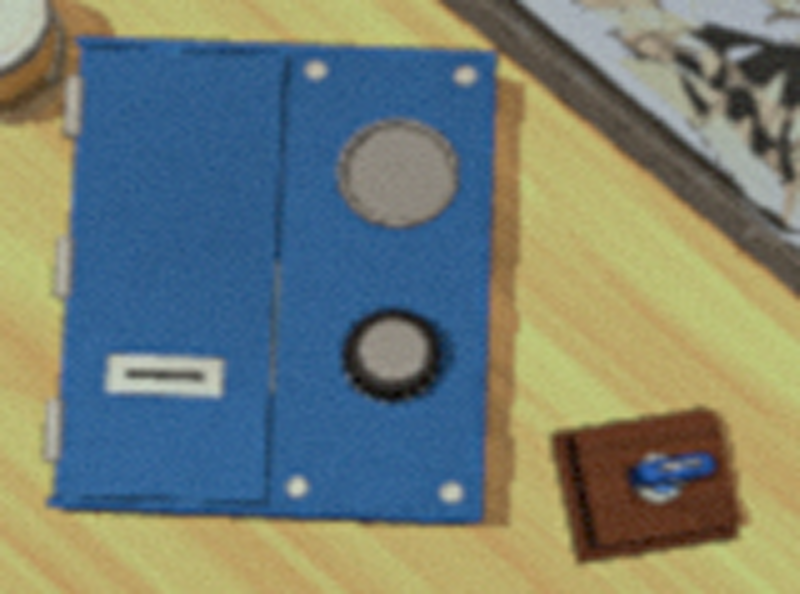

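View pics/c2.png

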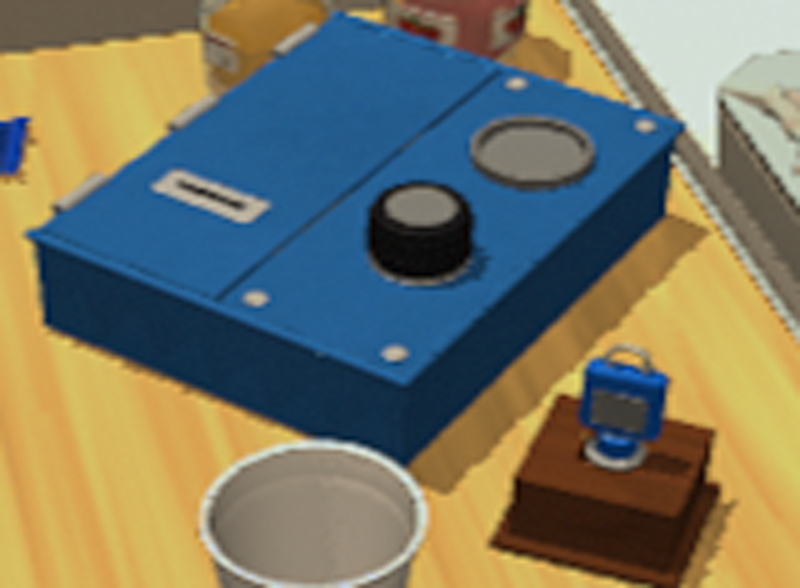

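The crops give clean corners: box deck, rest, cap, stand and key head (head plate edge-on in the top view, grey ring on top). I'll fit the poses from both views.

```bash
cat >> h.py <<'E'
def load(t): return pickle.load(open(f'pics/{t}.pkl','rb'))
E
python3 - <<'E'
from h import *
from scipy.optimize import least_squares
a,b=load('t0'),load('s0')
T=lambda x,y:(222+x/5-.4,130+y/4.5-.4); S=lambda x,y:(200+x/5-.4,165+y/4.2-.4)
pts={'hy+':((.08,.1,.06),T(50,508),S(30,235)),'fy+':((-.08,.1,.06),T(482,522),S(405,385)),'fy-':((-.08,-.1,.06),T(497,50),S(684,125)),'hy-':((.08,-.1,.06),T(80,38),S(338,12)),
'rest':((-.045,-.045,.067),T(399,173),S(533,151)),'captop':((-.045,.035,.0875),T(394,348),S(429,205))}
for k,(m,p,q) in pts.items(): X,e=tri(a,p,b,q); print(k,X.round(4),round(e,4))
def W(p,m):
    c,s=np.cos(p[3]),np.sin(p[3]); return np.array([c*m[0]-s*m[1]+p[0],s*m[0]+c*m[1]+p[1],m[2]+p[2]])
def f(p): return np.concatenate([np.r_[proj(a,W(p,m))-u,proj(b,W(p,m))-v] for m,u,v in pts.values()])
c0=tri(a,T(280,280),b,S(360,180))[0]
r=min((least_squares(f,[c0[0],c0[1],0,y],loss='soft_l1') for y in np.arange(-3,3.2,.8)),key=lambda r:r.cost)
p=r.x; print('box',p.round(4),np.degrees(p[3]),'\n',f(p).reshape(-1,4).round(1))
for k in('rest','captop'): print(k,W(p,pts[k][0]).round(4))
# key
for n,t,s in(('shoulder',T(655,480),S(614,455)),('headtop?',T(688,463),S(630,368)),('mid',T(676,470),S(626,398))):
    X,e=tri(a,t,b,s);print(n,X.round(4),round(e,4))
for n,t,s in (('c1',T(580,562),S(505,548)),('standtopA',T(712,410),S(713,432)),('standtopB',T(578,435),S(565,396)),('standtopC',T(590,545),S(522,477)),('D',T(735,525),S(690,513))):
    X,e=tri(a,t,b,s);print(n,X.round(4),round(e,4))
# head direction from side-edge top corners & top ends
print(atz(a,*T(632,477),.06),atz(a,*T(716,462),.087), atz(a,*T(716,462),.06))
print('sidehead bottomL/R at z',[tri(a,T(632,475),b,S(586,360))[0].round(4),tri(a,T(716,461),b,S(667,378))[0].round(4)])
for th,t,s in(('cup',T(0,0),0),): pass
for n,uv,z in(('cup',(331,294),.082),('jam',(248,104),.09),('honey',(217,137),.085)): print(n,atz(a,*uv,z).round(3))
E
```

```text
hy+ [0.3821 0.5138 0.0599] 0.0013
fy+ [0.3722 0.3525 0.0601] 0.0032
fy- [0.5754 0.3402 0.0596] 0.0047
hy- [0.5843 0.5017 0.0602] 0.0035
rest [0.5207 0.3796 0.0656] 0.0033
captop [0.4426 0.3839 0.0886] 0.001
box [ 4.782e-01  4.269e-01  6.000e-04 -4.772e+00] -273.41566385355276 
 [[ 0.3 -0.3  1.1 -0.4]
 [-0.9 -0.2  1.1 -1. ]
 [-1.3  1.6  0.4 -0.1]
 [-0.3  1.2  0.8  0.2]
 [-0.5  0.4  1.  -0.8]
 [-0.2  1.3 -0.3  0.8]]
rest [0.5204 0.3793 0.0676]
captop [0.4405 0.384  0.0881]
shoulder [0.3904 0.2832 0.0402] 0.0021
headtop? [0.3917 0.2803 0.0895] 0.006
mid [0.391  0.2811 0.0731] 0.0038
c1 [0.359  0.3073 0.0014] 0.0009
standtopA [0.4201 0.2597 0.0389] 0.0027
standtopB [0.4106 0.3117 0.0409] 0.0012
standtopC [0.3647 0.307  0.0382] 0.0027
D [0.372 0.251 0.042] 0.0039
[0.39069714 0.29397352 0.06      ] [0.39367889 0.26697851 0.087     ] [0.39630168 0.26199188 0.06      ]
sidehead bottomL/R at z [array([0.3891, 0.2978, 0.0865]), array([0.3929, 0.269 , 0.0886])]
cup [0.284 0.333 0.082]
jam [0.643 0.477 0.09 ]
honey [0.581 0.537 0.085]
```

```bash
python3 - <<'E'
from h import *
a,b=load('t0'),load('s0')
A,B=cv2.imread('pics/t0.png'),cv2.imread('pics/s0.png')
for z,c in((0.05,(0,0,255)),(.25,(0,255,0)),(.45,(255,0,255))):
  for im,I in((a,A),(b,B)):
    for th in range(-75,45,10):
      for r in (.35,.5,.65):
        X=[r*np.cos(np.radians(th)),r*np.sin(np.radians(th)),z]
        if (P(im)[1]@X+P(im)[2])[2]<.1: continue
        u=proj(im,X)
        if 0<u[0]<560 and 0<u[1]<420:
            cv2.circle(I,tuple(int(v) for v in u),2,c,-1); cv2.putText(I,f'{th}',tuple(int(v) for v in u),0,.3,c)
print(proj(a,[0,0,0]),proj(a,[0,0,.3]))
cv2.imwrite('pics/p.png',cv2.resize(np.hstack([A,B]),(800,300)))
cv2.imwrite('pics/p.png',np.hstack([cv2.resize(A,(400,300)),cv2.resize(B,(400,300))]))
E
```

```text
[508.34607829 441.86611819] [621.1349015 520.5321599]
```

View pics/p.png

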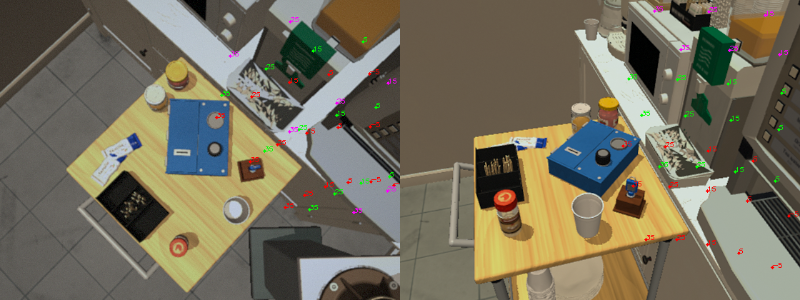

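```bash
python3 - <<'E'
from h import *
a,b=load('t0'),load('s0')
for uv in((427,182),(435,178),(480,165),(556,300),(540,250),(322,108),(420,235),(460,220),(430,300)):
    print(uv,[atz(a,*uv,z).round(2)[:2] for z in(0,.1,.3)])
print('side')
for uv in((422,285),(560,415),(480,200),(493,268),(560,300),(556,110)):
    print(uv,[atz(b,*uv,z).round(2)[:2] for z in(0,.1,.3)])
A=cv2.imread('pics/t0.png')[60:420,330:560];B=cv2.imread('pics/s0.png')[60:420,330:560]
cv2.imwrite('pics/q.png',cv2.resize(np.hstack([A,B]),None,fx=1.65,fy=1.65,interpolation=cv2.INTER_CUBIC))
E
```

```text
(427, 182) [array([0.5 , 0.12]), array([0.48, 0.15]), array([0.44, 0.22])]
(435, 178) [array([0.51, 0.1 ]), array([0.49, 0.14]), array([0.45, 0.2 ])]
(480, 165) [array([0.54, 0.01]), array([0.51, 0.05]), array([0.46, 0.14])]
(556, 300) [array([ 0.26, -0.12]), array([ 0.27, -0.06]), array([0.28, 0.05])]
(540, 250) [array([ 0.36, -0.1 ]), array([ 0.35, -0.04]), array([0.34, 0.07])]
(322, 108) [array([0.67, 0.33]), array([0.63, 0.34]), array([0.55, 0.36])]
(420, 235) [array([0.39, 0.14]), array([0.39, 0.17]), array([0.37, 0.23])]
(460, 220) [array([0.42, 0.06]), array([0.41, 0.1 ]), array([0.39, 0.17])]
(430, 300) [array([0.27, 0.13]), array([0.27, 0.16]), array([0.28, 0.22])]
side
(422, 285) [array([0.49, 0.13]), array([0.39, 0.13]), array([0.19, 0.12])]
(560, 415) [array([ 0.35, -0.1 ]), array([ 0.27, -0.07]), array([ 0.12, -0.01])]
(480, 200) [array([0.79, 0.1 ]), array([0.64, 0.1 ]), array([0.35, 0.09])]
(493, 268) [array([0.59, 0.03]), array([0.48, 0.04]), array([0.25, 0.06])]
(560, 300) [array([ 0.57, -0.08]), array([ 0.46, -0.05]), array([0.24, 0.  ])]
(556, 110) [array([ 1.32, -0.01]), array([1.09, 0.01]), array([0.63, 0.04])]
```

View pics/q.png

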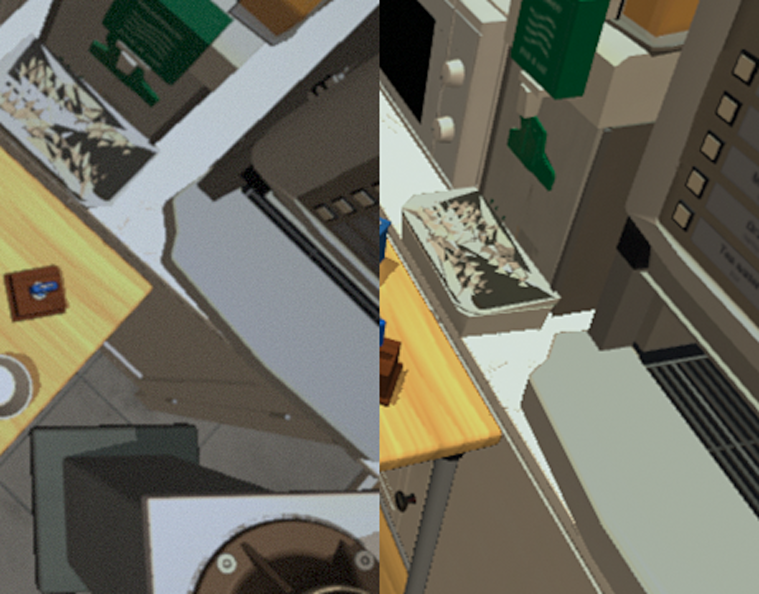

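```bash
python3 - <<'E'
from h import *
a,b=load('t0'),load('s0')
T=lambda x,y:(330+x/1.65,60+y/1.65); S=lambda x,y:(330+(x-379.5)/1.65,60+y/1.65)
for n,p,q in(('b1',(322,213),(684,215)),('b2',(341,206),(697,182)),('b3',(362,197),(710,150)),('b4',(376,190),(727,108)),
 ('corner',(245,180),(633,215)),('grillecorner',(250,190),(645,350)),('whitecorner',(165,215),(555,335)),('tray corner',(157,152),(557,302)),('greenbox',(232,12),(603,10)),('w2',(162,258),(525,400))):
    X,e=tri(a,T(*p),b,S(*q)); print(n,X.round(3),round(e,3))
E
```

```text
b1 [0.434 0.062 0.27 ] 0.001
b2 [0.434 0.062 0.301] 0.001
b3 [0.436 0.061 0.329] 0.004
b4 [0.436 0.064 0.36 ] 0.003
corner [0.479 0.101 0.224] 0.014
grillecorner [0.497 0.041 0.075] 0.005
whitecorner [0.476 0.129 0.067] 0.013
tray corner [0.552 0.135 0.048] 0.003
greenbox [0.583 0.171 0.356] 0.013
w2 [0.429 0.128 0.019] 0.001
```

Emit:
{"api": "move_arm", "payload": {
  "series": [
    [0,0,3,0,0,0],
    [0,0,4,0,0,0],
    [0,0,4,0,0,0],
    [0,0,4,0,0,0],
    [0,0,4,0,0,0],
    [0,0,4,0,0,0],
    [0,0,4,0,0,0],
    [0,0,3,0,0,0]
  ]
}}

```text
clock: 2.0
position: [0.2146, -0.5867, 0.5487]
ee_rot: [3.091, 0.548, 0.001]
force: [0.2, -0.8, 0.3]
width: 0.996
```

```bash
python3 - <<'E'
from h import *
s=monitor.observe();print(s['joints'].round(3),s['position'].round(3))
a,b=load('t0'),load('s0')
for z in(.22,.35,.4,.45,.5,.6,.7): print(z,proj(a,[.479,.101,z]).round(),proj(b,[.479,.101,z]).round(),proj(b,[.434,.062,z]).round())
E
```

```text
[ 1.099  0.381  0.065  0.93  -0.025  1.828 -0.068] [ 0.215 -0.587  0.549]
0.22 [482. 168.] [478. 194.] [501. 221.]
0.35 [523. 145.] [508. 110.] [538. 135.]
0.4 [544. 133.] [522.  71.] [555.  94.]
0.45 [569. 120.] [538.  28.] [575.  48.]
0.5 [599. 103.] [556. -22.] [597.  -5.]
0.6 [681.  57.] [ 601. -143.] [ 654. -137.]
0.7 [822. -21.] [ 661. -307.] [ 733. -324.]
```

Emit:
{"api": "move_arm", "payload": {
  "series": [
    [-1,2.8,0.5,0,0,-6],
    [-1.6,4.4,0.8,0,0,-8],
    [-1.6,4.4,0.8,0,0,-8],
    [-1.6,4.4,0.8,0,0,-8],
    [-1.6,4.4,0.8,0,0,-8],
    [-1.6,4.4,0.8,0,0,-8],
    [-1.6,4.4,0.8,0,0,-8],
    [-1.6,4.4,0.8,0,0,-8]
  ]
}}

```text
clock: 2.8
position: [0.0919, -0.2489, 0.6071]
ee_rot: [2.93, -1.131, 0.001]
force: [0.8, 0.7, 0.7]
width: 0.997
```

```bash
python3 - <<'E'
from h import *
s=monitor.observe();print(s['joints'].round(3),s['position'].round(3),s['force'].round(1))
E
```

```text
[ 1.014 -0.258  0.     1.477  0.     1.921 -1.294] [ 0.092 -0.249  0.607] [0.8 0.7 0.7]
```

Emit:
{"api": "move_arm", "payload": {
  "series": [
    [1.5,2.0,0,0,0,0],
    [3,2.2,0,0,0,0],
    [2.7,2.2,0,0,0,0],
    [2.5,2.6,0,0,0,8],
    [2.0,2.9,0,0,0,8],
    [1.5,3.1,0,0,0,8],
    [1.1,3.4,0,0,0,8],
    [0.6,3.4,0,0,0,8]
  ]
}}

```text
clock: 3.6
position: [0.242, -0.0314, 0.6067]
ee_rot: [3.141, -0.043, 0.0]
force: [0.7, -0.3, 0.4]
width: 1.003
```

```bash
python3 - <<'E'
from h import *
s=monitor.observe();print(s['joints'].round(3),s['position'].round(3),s['force'].round(1))
E
```

```text
[ 0.741 -0.29  -0.468  1.471 -0.138  1.928 -1.356] [ 0.242 -0.031  0.607] [ 0.7 -0.3  0.4]
```

Emit:
{"api": "move_arm", "payload": {
  "series": [
    [0.1,3.5,0,0,0,5],
    [-0.4,3.5,0,0,0,8],
    [-0.8,3.5,0,0,0,8],
    [-1.2,3.5,0,0,0,8],
    [0,3.5,0,0,0,8],
    [2,3.5,0,0,0,8],
    [3.5,3.5,0,0,0,8],
    [3.5,3.5,0,0,0,8]
  ]
}}

```text
clock: 4.4
position: [0.3015, 0.2404, 0.6076]
ee_rot: [2.747, 1.513, 0.001]
force: [0.8, -1.0, -0.2]
width: 1.004
```

```bash
python3 - <<'E'
from h import *
s=monitor.observe();print(s['joints'].round(3),s['position'].round(3),s['force'].round(1))
E
```

```text
[ 0.399  0.044 -1.228  1.245  0.05   1.882 -1.378] [0.301 0.24  0.608] [ 0.8 -1.  -0.2]
```

Emit:
{"api": "move_arm", "payload": {
  "series": [
    [1.8,1.8,-3,0,0,3.6],
    [1.8,1.8,-4,0,0,3.6],
    [1.8,1.8,-4,0,0,3.6],
    [1.8,1.8,-4,0,0,3.6],
    [1.8,1.8,-4,0,0,3.6],
    [1.8,1.8,-4,0,0,3.6],
    [1.8,1.8,-4,0,0,3.6],
    [1.4,1.8,-4,0,0,3.6]
  ],
  "grip": 0.65
}}

```text
clock: 5.2
position: [0.4427, 0.3828, 0.2944]
ee_rot: [2.287, 2.146, -0.005]
force: [0.9, -0.8, -0.2]
width: 0.653
```

```bash
python3 - <<'E'
from h import *
s=monitor.observe();print(s['joints'].round(3),s['position'].round(4),s['force'].round(1), np.degrees(2*np.arctan2(s['ee_rot'][1],s['ee_rot'][0]))-90)
E
```

```text
[-0.088  0.576 -1.139  1.538  0.532  1.374 -1.337] [0.4427 0.3828 0.2944] [ 0.9 -0.8 -0.2] -3.625317771995398
```

Emit:
{"api": "move_arm", "payload": {
  "series": [
    [-0.1,0.1,-4.5,0,0,0],
    [0,0,-4.5,0,0,0],
    [0,0,-4,0,0,0],
    [0,0,-3,0,0,0],
    [0,0,-2.5,0,0,0],
    [0,0,-1.5,0,0,0],
    [0,0,-0.5,0,0,0],
    [0,0,0,0,0,0]
  ]
}}

```text
clock: 6.0
position: [0.4406, 0.3835, 0.0915]
ee_rot: [2.289, 2.145, -0.005]
force: [0.5, 0.3, -0.8]
width: 0.651
```

```bash
python3 - <<'E'
from h import *
s=monitor.observe();print(s['joints'].round(3),s['position'].round(4),s['force'].round(1))
a=shot('top','t1');b=shot('side','s1')
A=a['color'][130:262,222:382];B=b['color'][165:305,200:360]
cv2.imwrite('pics/g1.png',np.hstack([cv2.resize(x,(400,350),interpolation=cv2.INTER_CUBIC) for x in(A,B)])[:,:,::-1])
E
```

```text
[-0.173  0.762 -0.99   1.781  0.745  1.028 -1.519] [0.4406 0.3835 0.0915] [ 0.5  0.3 -0.8]
```

View pics/g1.png

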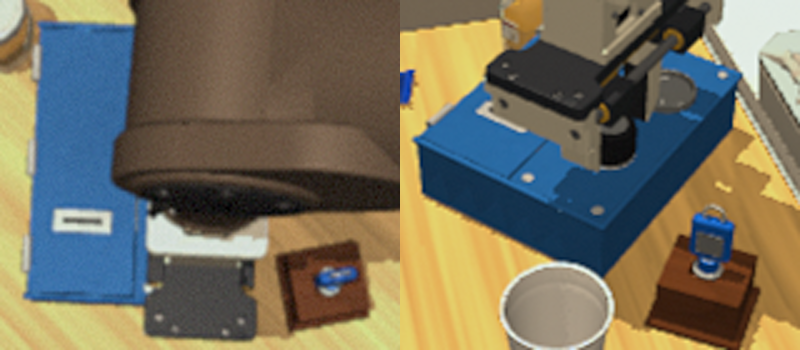

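The fingers straddle the cap and the tips are clear of the deck. I'll close.

Emit:
{"api": "move_arm", "payload": {
  "series": [
    [0,0,-0.1,0,0,0],
    [0,0,0,0,0,0],
    [0,0,0,0,0,0],
    [0,0,0,0,0,0],
    [0,0,0,0,0,0],
    [0,0,0,0,0,0]
  ],
  "grip": 0.2,
  "force": 15
}}

```text
clock: 6.7
position: [0.4407, 0.3834, 0.0907]
ee_rot: [2.289, 2.144, -0.004]
force: [0.9, -0.9, 4.3]
width: 0.393
```

Emit:
{"api": "move_arm", "payload": {
  "series": [
    [0,0,1,0,0,0],
    [0,0,1.5,0,0,0],
    [0,0,1.5,0,0,0],
    [2,-0.1,0,0,0,0],
    [3,-0.2,0,0,0,0],
    [2,-0.1,0,0,0,0],
    [1,-0.07,0,0,0,0],
    [0,0,0,0,0,0]
  ]
}}

```text
clock: 7.5
position: [0.5215, 0.3784, 0.131]
ee_rot: [2.291, 2.143, -0.004]
force: [0.5, -0.1, -0.3]
width: 0.387
```

```bash
python3 - <<'E'
from h import *
s=monitor.observe();print(s['joints'].round(3),s['position'].round(4),s['force'].round(1),s['width'])
a=shot('top','t2');b=shot('side','s2')
A=a['color'][130:262,222:382];B=b['color'][165:305,200:360]
cv2.imwrite('pics/g2.png',np.hstack([cv2.resize(x,(400,350),interpolation=cv2.INTER_CUBIC) for x in(A,B)])[:,:,::-1])
E
```

```text
[-0.123  0.792 -0.997  1.592  0.714  1.163 -1.351] [0.5215 0.3784 0.131 ] [ 0.5 -0.1 -0.3] 0.38698242875838557
```

View pics/g2.png

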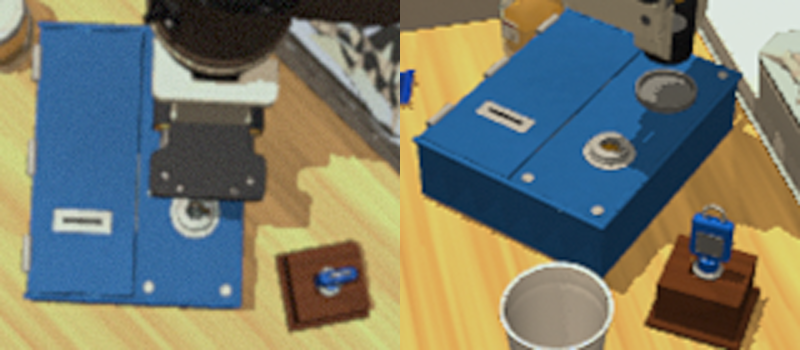

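The cap is in hand and the lock is bare: collar in the right-hand crop at (608,150), rest at (666,90). Lowering it into the rest.

Emit:
{"api": "move_arm", "payload": {
  "series": [
    [-0.1,0,-1.5,0,0,0],
    [0,0,-1,0,0,0],
    [0,0,-0.7,0,0,0],
    [0,0,-0.4,0,0,0],
    [0,0,-0.3,0,0,0],
    [0,0,0,0,0,0]
  ]
}}

```text
clock: 8.2
position: [0.5194, 0.3787, 0.0912]
ee_rot: [2.289, 2.145, -0.005]
force: [0.2, -0.3, -0.7]
width: 0.387
```

Emit:
{"api": "move_arm", "payload": {
  "series": [
    [0,0,-0.1,0,0,0],
    [0,0,0,0,0,0]
  ]
}}

```text
clock: 8.4
position: [0.5195, 0.3788, 0.0908]
ee_rot: [2.289, 2.145, -0.004]
force: [-0.7, -0.2, 0.8]
width: 0.383
```

Open a little, rise straight, then look at it.

Emit:
{"api": "move_arm", "payload": {
  "series": [
    [0,0,0,0,0,0],
    [0,0,0,0,0,0],
    [0,0,0,0,0,0],
    [0,0,1.5,0,0,0],
    [0,0,4,0,0,0],
    [-2,-2,3,0,0,8],
    [-2,-2,0,0,0,8],
    [-2,-1,0,0,0,8]
  ],
  "grip": 0.6
}}

```text
clock: 9.2
position: [0.4595, 0.3278, 0.1774]
ee_rot: [1.785, 2.576, -0.001]
force: [0.3, -0.3, -1.1]
width: 0.598
```

```bash
python3 - <<'E'
from h import *
s=monitor.observe();print(s['joints'].round(3),s['position'].round(4),s['force'].round(1),s['width'])
b=shot('side','s3');a=shot('top','t3')
for n in('top','side'): print([(round(o['p'],2),o['rect']) for o in outline_of(n,'dust_cap')])
A=a['color'][130:262,222:382];B=b['color'][165:305,200:360]
cv2.imwrite('pics/g3.png',np.hstack([cv2.resize(x,(400,350),interpolation=cv2.INTER_CUBIC) for x in(A,B)])[:,:,::-1])
E
```

```text
[ 0.037  0.696 -1.177  1.749  0.701  1.187 -0.986] [0.4595 0.3278 0.1774] [ 0.3 -0.3 -1.1] 0.5979723717388876
[(0.6, [295.5, 162.8, 14.4, 17.2])]
[(0.59, [295.1, 188.7, 20.7, 21.2])]
```

Emit:
{"api": "move_arm", "payload": {
  "series": [
    [-3.5,-2.3,0,0,0,-6.3],
    [-3.35,-2.23,0,0,0,-6.3],
    [0,0,-2,0,0,0],
    [0,0,-3,0,0,0],
    [0,0,-3,0,0,0],
    [0,0,-2,0,0,0],
    [0,0,-0.7,0,0,0],
    [0,0,0,0,0,0]
  ]
}}

```text
clock: 10.2
position: [0.3912, 0.2838, 0.0682]
ee_rot: [2.065, 2.361, -0.005]
force: [0.7, -0.2, 1.0]
width: 0.598
```

```bash
python3 - <<'E'
from h import *
s=monitor.observe();print(s['joints'].round(3),s['position'].round(4),s['force'].round(1),np.degrees(2*np.arctan2(s['ee_rot'][1],s['ee_rot'][0]))-90)
b=shot('side','s4');a=shot('top','t4')
g=lambda x,r:cv2.resize(x,r,interpolation=cv2.INTER_CUBIC)
A=a['color'][130:262,222:382];B=b['color'][165:305,200:360]
cv2.imwrite('pics/g4.png',np.hstack([g(x,(400,350)) for x in(A,B)])[:,:,::-1])
E
```

```text
[-0.008  0.69  -1.034  2.042  0.794  0.882 -1.366] [0.3912 0.2838 0.0682] [ 0.7 -0.2  1. ] 7.628697328172606
```

View pics/g4.png

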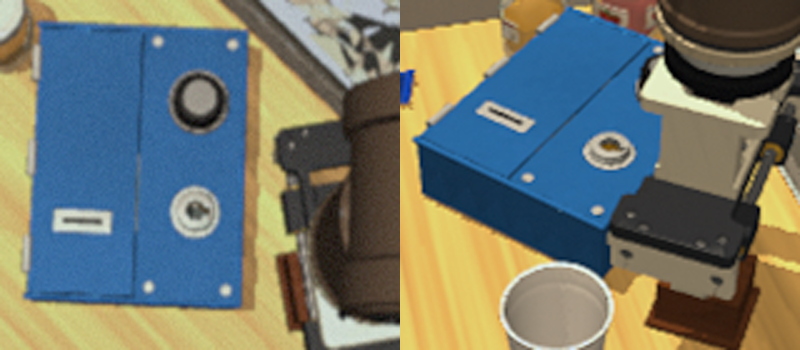

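The cap stands upright in its rest (left crop, (200,98)) and the bore is open at (196,211). Closing on the key head.

Emit:
{"api": "move_arm", "payload": {
  "series": [
    [0,0,0.1,0,0,0],
    [0,0,0,0,0,0],
    [0,0,0,0,0,0],
    [0,0,0,0,0,0],
    [0,0,0,0,0,0],
    [0,0,0,0,0,0]
  ],
  "grip": 0,
  "force": 25
}}

```text
clock: 10.9
position: [0.3911, 0.2833, 0.0695]
ee_rot: [2.064, 2.361, -0.004]
force: [-0.5, -0.6, -0.0]
width: 0.128
```

Emit:
{"api": "move_arm", "payload": {
  "series": [
    [0,0,1,0,0,0],
    [0,0,1,0,0,0],
    [0,0,1,0,0,0],
    [0,0,1,0,0,0],
    [0,0,1,0,0,0],
    [0,0,0,0,0,0]
  ]
}}

```text
clock: 11.5
position: [0.3915, 0.2839, 0.1209]
ee_rot: [2.064, 2.361, -0.001]
force: [0.5, 0.8, -0.9]
width: 0.102
```

```bash
python3 - <<'E'
from h import *
s=monitor.observe();print(s['joints'].round(3),s['position'].round(4),s['force'].round(1),s['width']*92,np.degrees(2*np.arctan2(s['ee_rot'][1],s['ee_rot'][0]))-90)
b=shot('side','s5');a=shot('top','t5')
g=lambda x,r:cv2.resize(x,r,interpolation=cv2.INTER_CUBIC)
u=proj(b,s['position']-[0,0,.04]);print(u)
x,y=int(u[0])-32,int(u[1])-28
A=a['color'][130:262,222:382];B=b['color'][y:y+56,x:x+64];print(x,y)
cv2.imwrite('pics/g5.png',np.hstack([g(A,(300,350)),g(B,(480,420))[:350]])[:,:,::-1])
E
```

```text
[ 0.053  0.623 -1.114  1.997  0.697  0.968 -1.283] [0.3915 0.2839 0.1209] [ 0.5  0.8 -0.9] 9.391781976601138 7.669543710138882
[324.91809477 254.99928754]
292 226
```

View pics/g5.png

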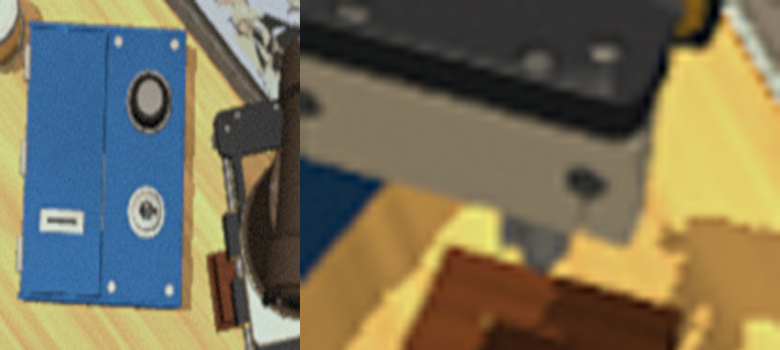

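The key came out of the stand and is held at 9.4 mm. The finger hides its lower end here, so I'll lift it clear and read the rib side from the pixels.

Emit:
{"api": "move_arm", "payload": {
  "series": [
    [0,0,2,0,0,0],
    [0,0,2,0,0,0],
    [0,0,2,0,0,0],
    [0,0,0,0,0,0]
  ]
}}

```text
clock: 12.0
position: [0.3916, 0.2843, 0.181]
ee_rot: [2.064, 2.361, 0.0]
force: [0.3, -0.5, -1.0]
width: 0.099
```

```bash
python3 - <<'E'
from h import *
s=monitor.observe();p=s['position'];print(p.round(4),s['width']*92)
b=shot('side','s6');a=shot('top','t6')
for z in(.053,.0455,.0385,.03,.02,):
    print(z,proj(b,p-[0,0,z]).round(1),'rib+y',proj(b,p+[0,.01,-z]).round(1),'rib-y',proj(b,p+[0,-.01,-z]).round(1))
for n in('key','key_grip'):
  for o in outline_of('side',n)[:1]:
    print(n,o['p'],o['rect'])
    l,t,w,h=[int(v) for v in o['rect']]
    for r in o['mask'][t-1:t+h+2,l-3:l+w+4]: print(''.join('#' if v else '.' for v in r))
u=proj(b,p-[0,0,.04]).astype(int)
c=b['color'][u[1]-14:u[1]+14,u[0]-14:u[0]+14].astype(int)
print('saturation r-b'); 
for r in c: print(' '.join(f'{int(v[0]-v[2]):4d}' for v in r))
E
```

```text
[0.3916 0.2843 0.181 ] 9.136878187105273
0.053 [327.3 233.4] rib+y [321.4 231.1] rib-y [333.2 235.6]
0.0455 [327.7 229.8] rib+y [321.8 227.6] rib-y [333.6 232. ]
0.0385 [328.1 226.4] rib+y [322.1 224.2] rib-y [334.1 228.6]
0.03 [328.6 222.2] rib+y [322.6 220. ] rib-y [334.6 224.4]
0.02 [329.1 217.2] rib+y [323.1 215. ] rib-y [335.2 219.4]
key 0.44 [321.0, 223.2, 9.5, 11.9]
.....##.........
.....######.....
.....#########..
....##########..
....##########..
...##########...
...##########...
...##########...
...##########...
....#########...
......######....
.......#####....
........##......
................
saturation r-b
  35   35   34   35   35   34   35   35   34   35   35   34   35   34   35   35   34   35   33   27   24   24   28   34   36   35   35   35
  34   35   35   35   34   34   35   35   34   35   34   34   35   35   34   35   35   35   24    5    3    2   13   26   34   36   35   34
  35   35   34   35   35   34   34   35   34   36   35   35   34   34   34   35   34   36   26    7    3    4    3   11   29   35   35   34
  36   36   35   35   34   34   35   34   35   35  
[... 2748 characters left out ...]

 -54  -48   25   82   98   97   96   98   99   99   98   97   99  103  108  123  127  126  122  118  119  123  125  127  127  122  121  121
 -49   13   78   99   95   96   95   96   97   99   99   97   96  106  122  124  126  126  124  121  121  123  124  127  126  122  122  121
  -5   77  105   96   93   94   96   94   97  100  100   98   95  120  127  125  124  126  125  122  123  123  125  124  126  125  124  122
  53   93  102   97   95   93   95   97   97   99  100   98  105  127  129  125  123  125  126  123  122  123  123  124  124  124  123  122
  98  104  101   99   95   93   94   96   96   98   99  105  129  135  130  126  124  124  124  125  124  125  124  124  124  123  124  123
```

Pixels show the shank at columns 11–17 and the rib sticking out to the left. The rib therefore points to world +y and the key must turn 169° counter-clockwise for the slot. I'll go over the lock while turning.

Emit:
{"api": "move_arm", "payload": {
  "series": [
    [0,0.2,0,0,0,8.4],
    [0.2,0.5,0,0,0,8.5],
    [0.2,0.5,0,0,0,8.5],
    [0.2,0.5,0,0,0,8.5],
    [0.2,0.5,0,0,0,8.5],
    [0.2,0.5,0,0,0,8.5],
    [0.2,0.5,0,0,0,8.5],
    [0.2,0.5,0,0,0,8.5]
  ],
  "grip": 0,
  "force": 45
}}

```text
clock: 13.0
position: [0.4047, 0.3201, 0.1782]
ee_rot: [0.384, 3.113, -0.0]
force: [0.2, 0.1, -0.6]
width: 0.099
```

Emit:
{"api": "move_arm", "payload": {
  "series": [
    [0.3,0.5,0,0,0,8.5],
    [0.3,0.5,0,0,0,8.5],
    [0.3,0.5,0,0,0,8.5],
    [0.3,0.5,0,0,0,8.5],
    [0.3,0.5,0,0,0,8.5],
    [0.3,0.5,0,0,0,8.5],
    [0.3,0.5,0,0,0,8.5],
    [0.3,0.5,0,0,0,8.5]
  ]
}}

```text
clock: 13.8
position: [0.4288, 0.3601, 0.1781]
ee_rot: [-1.424, 2.797, 0.006]
force: [-0.5, -0.4, 0.3]
width: 0.095
```

```bash
cat >> h.py <<'E'
def st():
    s=monitor.observe();r=s['ee_rot'];print('t',round(s['clock'],2),s['joints'].round(2),'pos',s['position'].round(4),'F',s['force'].round(1),'T',s['ft_torque'].round(3),'w',round(s['width']*92,1),'jaw',round((np.degrees(2*np.arctan2(r[1],r[0]))-90)%360,1),'rz',r[2].round(4)); return s
E
python3 -c "
from h import *
st()"
```

```text
t 13.8 [-0.    0.73 -1.25  1.76  0.74  1.22  1.05] pos [0.4288 0.3601 0.1781] F [-0.5 -0.4  0.3] T [ 0.14  -0.022  0.043] w 8.8 jaw 143.9 rz 0.0057
```

Emit:
{"api": "move_arm", "payload": {
  "series": [
    [0.3,0.6,0,0,0,8.2],
    [0.3,0.6,0,0,0,8.2],
    [0.3,0.6,0,0,0,8.2],
    [0.27,0.6,-0.5,0,0,8.1],
    [0,0,-2,0,0,0],
    [0,0,-2,0,0,0],
    [0,0,-0.5,0,0,0],
    [0,0,0,0,0,0]
  ]
}}

```text
clock: 14.6
position: [0.4402, 0.3835, 0.1279]
ee_rot: [-2.148, 2.292, 0.008]
force: [0.1, 0.1, 0.3]
width: 0.095
```

```bash
python3 - <<'E'
from h import *
s=st();p=s['position']
b=shot('side','s7')
b4=load('s4');a4=load('t4')
# lock axis predicted
L=[.4405,.384]
print('lock top',proj(b,[*L,.068]).round(1),'tip',proj(b,p-[0,0,.053]).round(1))
u=(proj(b,[*L,.068])).astype(int);x,y=u[0]-24,u[1]-26;print(x,y)
g=lambda x,r:cv2.resize(x,r,interpolation=cv2.INTER_CUBIC)
v=proj(a4,[*L,.068]);xa,ya=int(v[0])-16,int(v[1])-16;print('top crop',xa,ya,v)
cv2.imwrite('pics/g7.png',np.hstack([g(b['color'][y:y+40,x:x+48],(480,400)),g(a4['color'][ya:ya+40,xa:xa+32],(320,400))])[:,:,::-1])
cv2.imwrite('pics/g7b.png',g(b4['color'][y:y+40,x:x+48],(480,400))[:,:,::-1])
cv2.imwrite('pics/g7.png',np.vstack([cv2.imread('pics/g7.png'),np.zeros((1,800,3),np.uint8)]))
E
```

```text
t 14.6 [-0.07  0.83 -1.21  1.75  0.83  1.19  1.55] pos [0.4402 0.3835 0.1279] F [0.1 0.1 0.3] T [ 0.16  -0.008 -0.027] w 8.8 jaw 176.3 rz 0.0079
lock top [284.7 222.9] tip [285.  220.1]
260 196
top crop 283 193 [299.67535003 209.86023827]
```

View pics/g7.png

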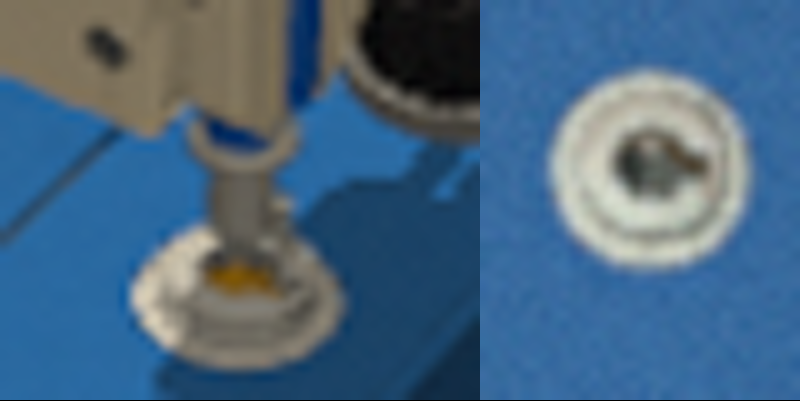

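Side crop: shank axis at column 240 and collar/bore centre at about 239, so they are aligned. Top crop: collar centre (650,170) is within 0.4 px of the prediction, and the slot points to box −x. Lowering gently.

Emit:
{"api": "move_arm", "payload": {
  "series": [
    [0,0,-0.3,0,0,0],
    [0,0,-0.3,0,0,0],
    [0,0,-0.2,0,0,0],
    [0,0,-0.2,0,0,0],
    [0,0,-0.1,0,0,0],
    [0,0,0,0,0,0]
  ]
}}

```text
clock: 15.25
position: [0.4407, 0.3842, 0.1183]
ee_rot: [-2.146, 2.29, 0.008]
force: [-0.2, 0.7, -0.1]
width: 0.098
```

```bash
python3 -c "
from h import *
st()"
```

```text
t 15.25 [-0.07  0.84 -1.2   1.76  0.85  1.17  1.54] pos [0.4407 0.3842 0.1183] F [-0.2  0.7 -0.1] T [ 0.127 -0.017 -0.037] w 9.0 jaw 176.3 rz 0.0079
```

Emit:
{"api": "move_arm", "payload": {
  "series": [
    [0,0,-0.2,0,0,0],
    [0,0,-0.2,0,0,0],
    [0,0,-0.2,0,0,0],
    [0,0,-0.1,0,0,0],
    [0,0,0,0,0,0]
  ]
}}

```text
clock: 15.75
position: [0.441, 0.3843, 0.1113]
ee_rot: [-2.146, 2.29, 0.008]
force: [1.8, 0.1, -0.3]
width: 0.096
```

```bash
python3 -c "
from h import *
st()"
```

```text
t 15.75 [-0.07  0.84 -1.2   1.76  0.86  1.16  1.54] pos [0.441  0.3843 0.1113] F [ 1.8  0.1 -0.3] T [ 0.232 -0.46   0.009] w 8.8 jaw 176.3 rz 0.0078
```

Emit:
{"api": "move_arm", "payload": {
  "series": [
    [0,0,-0.15,0,0,3],
    [0,0,-0.15,0,0,-3],
    [0,0,-0.15,0,0,-3],
    [0,0,-0.15,0,0,3],
    [0,0,-0.15,0,0,3],
    [0,0,-0.15,0,0,-3],
    [0,0,-0.1,0,0,-3],
    [0,0,-0.1,0,0,3]
  ]
}}

```text
clock: 16.55
position: [0.4418, 0.3851, 0.1017]
ee_rot: [-2.142, 2.29, 0.007]
force: [3.6, -1.0, 6.1]
width: 0.095
```

```bash
python3 -c "
from h import *
st()"
```

```text
t 16.55 [-0.09  0.84 -1.17  1.77  0.86  1.13  1.53] pos [0.4418 0.3851 0.1017] F [ 3.6 -1.   6.1] T [ 0.059 -0.779  0.041] w 8.7 jaw 176.2 rz 0.007
```

Emit:
{"api": "move_arm", "payload": {
  "series": [
    [0.05,0,-0.1,0,0,3],
    [0,0,-0.1,0,0,-3],
    [0,0,-0.1,0,0,-3],
    [0,0,-0.05,0,0,3],
    [0,0,-0.05,0,0,3],
    [0,0,-0.05,0,0,-3],
    [0,0,0,0,0,-3],
    [0,0,0,0,0,3]
  ]
}}

```text
clock: 17.35
position: [0.4415, 0.3858, 0.098]
ee_rot: [-2.142, 2.289, 0.009]
force: [-0.4, -1.6, 13.2]
width: 0.097
```

```bash
python3 -c "
from h import *
st()"
```

```text
t 17.35 [-0.09  0.84 -1.16  1.77  0.86  1.12  1.54] pos [0.4415 0.3858 0.098 ] F [-0.4 -1.6 13.2] T [-0.069  0.092  0.   ] w 8.9 jaw 176.2 rz 0.0088
```

Emit:
{"api": "move_arm", "payload": {
  "series": [
    [0,0,-0.07,0,0,3],
    [0,0,-0.05,0,0,-3],
    [0,0,0,0,0,-3],
    [0,0,0,0,0,3],
    [0,0,0,0,0,3],
    [0,0,0,0,0,-3]
  ]
}}

```text
clock: 17.95
position: [0.4417, 0.386, 0.0976]
ee_rot: [-2.145, 2.285, 0.009]
force: [-0.9, -4.1, 24.6]
width: 0.097
```

```bash
python3 - <<'E'
from h import *
st()
b=shot('side','s8')
u=proj(b,[.4405,.384,.08]).astype(int);x,y=u[0]-24,u[1]-26
c=b['color'][y:y+40,x:x+48]
cv2.imwrite('pics/g8.png',cv2.resize(c,(768,600),interpolation=cv2.INTER_CUBIC)[:,:,::-1])
E
```

```text
t 17.95 [-0.09  0.84 -1.15  1.77  0.86  1.12  1.54] pos [0.4417 0.386  0.0976] F [-0.9 -4.1 24.6] T [-0.856  0.176  0.067] w 8.9 jaw 176.4 rz 0.0087
```

View pics/g8.png

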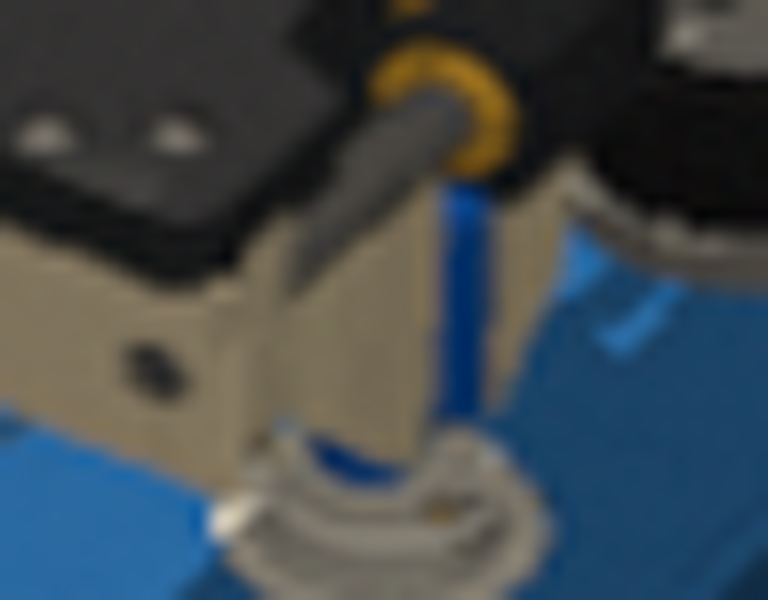

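Shoulder sits about flush on the collar, with a firm 25 N end stop and z as calculated (0.0976 against 0.0985), so the key is home. That was the 12th and last picture. Now the first part of the turn, checking torque.

Emit:
{"api": "move_arm", "payload": {
  "series": [
    [0,-0.05,0.03,0,0,-4],
    [0,0,0,0,0,-4],
    [0,0,0,0,0,-4],
    [0,0,0,0,0,-4],
    [0,0,0,0,0,-4],
    [0,0,0,0,0,-4],
    [0,0,0,0,0,0]
  ]
}}

```text
clock: 18.7
position: [0.4419, 0.3858, 0.0978]
ee_rot: [-1.617, 2.683, 0.009]
force: [0.4, -1.3, 19.3]
width: 0.1
```

```bash
python3 -c "
from h import *
st()"
```

```text
t 18.7 [-0.13  0.79 -1.07  1.78  0.79  1.06  1.17] pos [0.4419 0.3858 0.0978] F [ 0.4 -1.3 19.3] T [-0.225 -0.026  0.037] w 9.2 jaw 152.2 rz 0.0089
```

Emit:
{"api": "move_arm", "payload": {
  "series": [
    [0,0,0,0,0,-8],
    [0,0,0,0,0,-8],
    [0,0,0,0,0,-8],
    [0,0,0,0,0,-8],
    [0,0,0,0,0,-8],
    [0,0,0,0,0,-8],
    [0,0,0,0,0,-8],
    [0,0,0,0,0,-8]
  ]
}}

```text
clock: 19.5
position: [0.4426, 0.3853, 0.0977]
ee_rot: [0.056, 3.131, 0.007]
force: [0.9, -3.2, 20.2]
width: 0.098
```

```bash
python3 - <<'E'
from h import *
st()
b=shot('side','s9')
print([(round(o['p'],2),o['rect']) for o in outline_of('side','hatch')])
E
```

```text
t 19.5 [-0.27  0.67 -0.81  1.79  0.6   0.93  0.2 ] pos [0.4426 0.3853 0.0977] F [ 0.9 -3.2 20.2] T [-0.77  -0.316  0.032] w 9.0 jaw 87.9 rz 0.0067
[(0.55, [206.1, 176.3, 60.2, 53.3]), (0.54, [206.7, 172.9, 129.0, 106.2])]
```

Emit:
{"api": "move_arm", "payload": {
  "series": [
    [0,-0.03,0,0,0,-2],
    [0,0,0,0,0,-2],
    [0,0,0,0,0,0],
    [0,0,0,0,0,0]
  ]
}}

```text
clock: 20.0
position: [0.4425, 0.3852, 0.0977]
ee_rot: [0.156, 3.128, 0.007]
force: [-0.2, -2.7, 19.8]
width: 0.093
```

```bash
python3 - <<'E'
from h import *
st()
b=shot('side','s10');b4=load('s4')
th=np.radians(86.6);c,s=np.cos(th),np.sin(th)
W=lambda x,y,z:[.4782+c*x-s*y,.4269+s*x+c*y,z]
for nm,yy in(('y+',.1),('y.085',.085)):
    print(nm,'shut edge',proj(b,W(0,yy,.06)).round(1),'open',proj(b,W(.002,yy,.079)).round(1))
u=proj(b,W(0.0,.085,.06)).astype(int)
for im in(b4,b):
    print('B-R column profile', [tuple(int(t) for t in im['color'][v,u[0]]) for v in range(u[1]-16,u[1]+8,2)])
d=np.abs(b4['color'].astype(int)-b['color']).sum(2)>90
m=d[160:245,200:265]; print('changed px',m.sum()); 
for r in m[::3]: print(''.join('#' if v else '.' for v in r))
E
```

```text
t 20.0 [-0.28  0.67 -0.79  1.79  0.59  0.93  0.14] pos [0.4425 0.3852 0.0977] F [-0.2 -2.7 19.8] T [-0.544 -0.436  0.042] w 8.6 jaw 84.3 rz 0.007
y+ shut edge [242.8 237.3] open [241.5 228.7]
y.085 shut edge [247.8 232.4] open [246.6 223.9]
B-R column profile [(207, 199, 178), (30, 101, 163), (41, 107, 162), (46, 107, 166), (43, 109, 166), (45, 108, 167), (44, 108, 166), (40, 103, 159), (29, 69, 106), (39, 105, 163), (37, 101, 158), (40, 106, 160)]
B-R column profile [(44, 108, 166), (43, 105, 161), (42, 108, 165), (78, 73, 100), (89, 44, 20), (13, 14, 13), (13, 12, 12), (15, 12, 11), (24, 54, 82), (41, 108, 167), (39, 102, 160), (41, 105, 161)]
changed px 1301
...........................############..############...########.
............................##############################.....##
...................................#############################.
........................................##########...############
....................................##########..............#####
...............................#############.#..##...........####
................................##
[... 783 characters left out ...]
...............#########################
...............................................####..##########.#
..................................................#########..####
................#######.......................###################
......................##############.......###########...........
.............................######################..............
..................................#############..................
..........................................##.....................
.................................................................
.................................................................
.................................................................
```

The hatch is up: the profile at its free edge now shows dark interior for about 8 px, as predicted for 19 mm. Last check of the bystanders and cap, then hand in.

```bash
python3 - <<'E'
from h import *
shot('side','s11');shot('top','t11')
for n in('side','top'):
  for th in('cup','jam_jar','honey_jar','dust_cap'): print(n,th,[(round(o['p'],2),[int(v) for v in o['rect']]) for o in outline_of(n,th)[:1]])
st(); print(workorder.sign_off())
E
```

```text
side cup [(0.9, [241, 271, 44, 62])]
side jam_jar []
side honey_jar [(0.68, [240, 157, 22, 25])]
side dust_cap []
top cup [(0.71, [310, 274, 41, 42])]
top jam_jar [(0.86, [234, 86, 33, 43])]
top honey_jar [(0.58, [201, 117, 34, 40])]
top dust_cap []
t 20.55 [-0.28  0.67 -0.79  1.79  0.59  0.93  0.14] pos [0.4425 0.3852 0.0977] F [ 0.4 -2.  20.2] T [-0.581 -0.323  0.051] w 8.9 jaw 84.3 rz 0.0071
the job is handed in; nothing more can be done
None
```

The box is open and the job is handed in at 20.6 s, with the arm still holding the key turned against the lock's spring. I set the dust cap upright in its rest. I then pushed the key home while working it to and fro, and turned it about 92° clockwise.

**What the last checks showed:**
- **Key home before turning:** it met a firm stop at about 25 N, with the grip point at z 0.0976 m against the 0.0985 m I had calculated. The first part of the turn met little resistance.
- **Hatch:** the side camera shows a dark gap at the hatch's free edge matching the expected 19 mm rise.
- **Key still held:** the grip is on the 9 mm head, pressing down at about 20 N. The turning torque read only 0.04–0.05 N m, below the 0.09 N m given for the stop. I did not measure the plug's angle; allowing for play I estimate 1.4 to 1.5 rad.
- **Cup and jars:** the cup in both views and both jars in the top view are within a few pixels of where they started. In the side view the jam jar was not reported, and only part of the honey jar was.
- **Dust cap:** the final detection did not find it in either view. I last saw it upright in the rest, in the pictures taken as I gripped and lifted the key.

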